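Load the cheese mould and pump the bench press down

ROBOT

A 6-joint arm with a two-finger parallel gripper is mounted at the origin on the work surface. World frame = base frame: x ahead of the robot, y to its left, z up, the work surface at z = 0. Lengths are in m, angles in rad, forces in N, time in s.
With the tool pointing down it reaches from about 0.425 to 0.925 m from the base axis. Payload 12.5 kg.
Tool frame: the origin (TCP) lies at the very end of the fingers, on their centre line; the grasp point (between the pads) lies 19 mm behind it; z points along the fingers, x is the direction in which the jaws open and shut, and the axes are right-handed (so a half turn about z gives the same grasp; the last joint's range is limited). The gripper opens to 85 mm and grips with 20 to 120 N. Pads are 22 mm wide; open, the fingers measure 114 mm over their backs; the gripper's body (76 mm by 85 mm) begins 54 mm behind the grasp point. The pads swing forward as they close: fully open they stand 13 mm farther back than shut.
Start: joints at [-1.438, 0.491, 1.559, -0, 1.092, -0.106], TCP at [0.148, -0.607, 0.231] pointing down, gripper open.
Joint ranges: [-3.1, 3.1], [-0.84, 2.19], [0.05, 2.79], [-1.13, 4.28], [0.06, 2.93], [-2.69, 2.69]. Speed limits (rad/s): [2.22, 2.22, 2.79, 3.14, 3.14, 3.14].

INTERFACE

Orientations are given as a unit quaternion [x, y, z, w].
In Python, from workcell import manip gives the robot as it stands.
- The arm moves only by the tool arm_command, never from a script. Its argument "deltas" is a list of rows, each a list of 2 entries, a list of its own where there are three numbers: the shift along the tool's x, y, z in cm, then the turn about the tool's z in degrees. In form: [[[dx, dy, dz], yaw], ...]. A call has 1 to 10 rows; each row is the pose to reach, as a shift and turn from the pose measured when the call began, along the tool's axes at that moment; what a row does not reach only later rows make up. A row lasts 1/8 s, in which the tool goes at most 62.5 mm and 10.7 degrees, less where a joint would pass 70% of its speed; a pose out of reach is approached as far as the arm can. A call with a gripper value outside its range is refused whole. "grip" is the closure, from 0 (fully open) to 1 (shut), set as the call begins (left out, the last holds). The fingers move at their own pace and stop on an object; "newtons" is the grip in N (left out, the last holds). Time passes only in rows, so rows that repeat a pose let the fingers close. It gives the time, the measured TCP pose, the force and the opening at its end, in the units of the state.
- manip.get_obs(): the state, without advancing time (a new reading comes with each control period).
- manip.get_image(name): name is "scene" or "top" or "wrist"; returns a dict with "img" (480x640x3 uint8, blue, green, red), "range_z" (480x640 float32, m along the optical axis (not along the pixel's ray), 0 where there is no reading), "camera_matrix" (3x3 intrinsics, pixels), "rvec" (rotation vector, rad) and "tvec" (3), from world to camera coordinates, as OpenCV has them. Camera axes: x right, y down, z forward; pixel columns grow to the right and rows downward; lengths in m; the calibration is good to about 2 mm. A picture is of the moment at which its call begins.
- manip.job_done(): hands the job in, once; it reports no verdict.
The state is a dict: "time": time; "qpos": joint angles; "dq": joint speeds; "joint_efforts": joint torques, N m; "ee_pos": TCP position; "tcp_rot": TCP orientation; "ft_force": force on the tool from outside, world axes, zero at the start; "ft_torque": the same for the moment, N m; "finger_gap": finger opening in m.
Only numpy, scipy, OpenCV 4.12 (cv2) and the standard library are available. Lean on these libraries where they do the work, as an engineer would, in place of code of your own. Each camera call takes 0.05 s, during which the arm holds its last target.

TASK

Push the round lidded mould up the ramp and over the lip until it sits flat in the press tray, centred under the blue pressure plate. Then pump the red-handled lever up and down in full strokes until the plate has come all the way down and presses on the mould's lid. Let the lever spring back up, let go of everything and leave the other kitchen things where they stand.

Things in the scene. Friction and masses are not known exactly. Their poses are not given: they have to be found in the camera images.
- mould_center (a point): Centre, half-way up, of the mould: an upright closed white plastic cylinder, diameter 100, height 70, two grey bands, flat blue lid; 0.4 to 0.85 kg. Too wide to grasp. Starts flat on the table before the foot of the press's ramp, up to 30 mm off the ramp's middle line. Push it low, at half its height or less, or it may tip.
- bed_center (a point): Centre of the white floor of the press tray, straight below the plate, 10 mm above the table. Press axes: z up, +y the way the mould is pushed in (the lever points to +y too), x across. The press is fixed to the table. The tray inside is 112 wide (x), from y -59 to a rear rim at y +80, rims 9 high: the mould sits flat once its centre is within 9 mm of here in y, and it can be pushed too far.
- ramp_foot (a point): Middle of the foot of the dark steel ramp, on the table, 165 before bed_center (press y -165); axes as bed_center. The ramp is 176 wide and climbs 12.5 mm to the lip. Round rails, 8 thick and about 8 high, run along its edges and narrow from 162 apart at the foot to 112 apart at the lip.
- lip (a point): Middle of the top of the rounded lip between ramp and tray, press y -62, 13 mm above the table and 3 mm above the tray floor. The mould slides over it and drops into the tray.
- head_front (a point): Middle of the lower front edge of the grey press head, press y -62, 200 mm above the table. The head (206 wide, 36 high, to y +38) rests on two columns, 18 thick, at press x -85 and +85, y 0; the ratchet housing on it (40 wide, y -30 to +22) is 321 above the table. An upright gripper cannot follow the mould in under head and plate: lean the tool back, away from the press.
- plate_face (a point): Centre of the underside of the blue round pressure plate, diameter 84, 10 thick, on a steel ram: 133 mm above the table at its highest (ram 0), lower by as much as the ram is down. It can yield up to 10 mm upward on a spring. Pressing on the seated mould's lid it is 80 mm above the table.
- ram (a joint): How far the ratchet has driven the ram down, in m. 0 = highest; starts at 0 to 0.018. A full lever stroke drives it to the next step: about 0.019, 0.033, 0.046, at last 0.059 = all the way down (it meets the mould's lid at 0.053, then presses with about 10 N; above 0.055 is enough). It stays where driven. A part stroke drives it less or not at all; once down, more strokes move nothing. 3 or 4 strokes.
- lever (a joint): Angle of the pump lever, in rad: 0 = up, where its spring returns it by itself within about a second; 0.60 = fully down on its stop. A full stroke goes beyond 0.55 and back to below 0.05. Pushing the bar down takes about 8 to 20 N.
- lever_bar (a point): Centre of the red round crossbar at the lever's end, diameter 24, 120 long, lying along the press's x; it turns with the lever. 230 from the pivot line. Lever up: 0.35 rad above level, at press y +168, 329 above the table; fully down: 0.25 rad below level, y +175, 193 above the table. Free space all around and above.
- lever_pivot (a point): Middle of the lever's pivot line, which lies along the press's x: press y -48, 250 above the table; axes as bed_center.
- bowl_center (a point): Centre of a small steel bowl, diameter 96, 45 high: a bystander, leave it alone.
- jar_center (a point): Centre of an amber glass jar with a steel cap, diameter 58, 85 high: a bystander, leave it alone.
- tub_center (a point): Centre of a pale box with a green lid, 76 x 62 x 51: a bystander, leave it alone.

How it is judged:
By the outcome, as a careful person would: the job done as asked, in the order asked, and still so for the second after the job is handed in, with the robot touching nothing.
It also fails if it takes over 72 s, if anything falls off the work surface, if the arm or the gripper's body presses on something with over 40 N, if the wrist force passes 120 N, or if a joint passes its speed limit or range.

## Working session

There is one attempt and no reset: what is moved stays moved. The work goes in short steps, Python scripts to look and compute and a tool call to move; the robot and the scene stay as the last step left them, time stands still between calls to the robot, and variables do not carry over. Pictures are saved under pics/ and viewed, and the job is handed in when it is done.

Besides the shell and the picture viewer there is one more tool, called by a JSON object that holds its "fn" and its "kwargs". arm_command: Moves the arm, as the interface text tells. Its arguments: {"type":"object","properties":{"deltas":{"type":"array","items":{"type":"array"}},"grip":{"type":"number"},"newtons":{"type":"number"}},"required":["deltas"]}

```bash
mkdir -p pics; ls; python3 - <<'E'
from workcell import manip
import cv2,numpy as np
o=manip.get_obs();print({k:np.round(v,3).tolist() for k,v in o.items()})
for n in ["scene","top","wrist"]:
    d=manip.get_image(n);cv2.imwrite(f"pics/{n}0.png",d["img"]);np.savez(f"{n}0.npz",**d)
    R=cv2.Rodrigues(d["rvec"])[0];print(n,d["camera_matrix"].tolist(),(-R.T@d["tvec"].reshape(3)).round(3))
E
```

```text
pics
{'time': 0.0, 'qpos': [-1.438, 0.492, 1.559, -0.0, 1.092, -0.106], 'dq': [-0.001, -0.0, -0.001, 0.001, -0.001, 0.0], 'joint_efforts': [0.003, -61.844, -26.159, 0.0, 0.004, 0.0], 'ee_pos': [0.148, -0.607, 0.231], 'tcp_rot': [0.786, -0.618, -0.0, -0.0], 'ft_force': [-0.158, 0.511, -0.526], 'ft_torque': [0.018, 0.028, 0.008], 'finger_gap': 0.086}
scene [[506.76305093710704, 0.0, 321.25734157206386], [0.0, 506.76305093710704, 246.16125119445877], [0.0, 0.0, 1.0]] [ 0.976 -0.551  0.748]
top [[486.6039091431606, 0.0, 319.9115632148569], [0.0, 486.6039091431606, 241.29616818941508], [0.0, 0.0, 1.0]] [0.499 0.063 1.075]
wrist [[363.4409048476293, 0.0, 311.4931365413175], [0.0, 363.4409048476293, 236.63763742911323], [0.0, 0.0, 1.0]] [ 0.219 -0.59   0.373]
```

View pics/scene0.png

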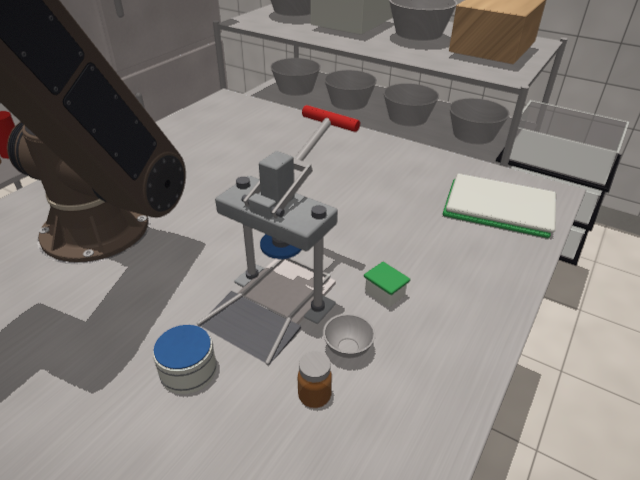

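View pics/top0.png

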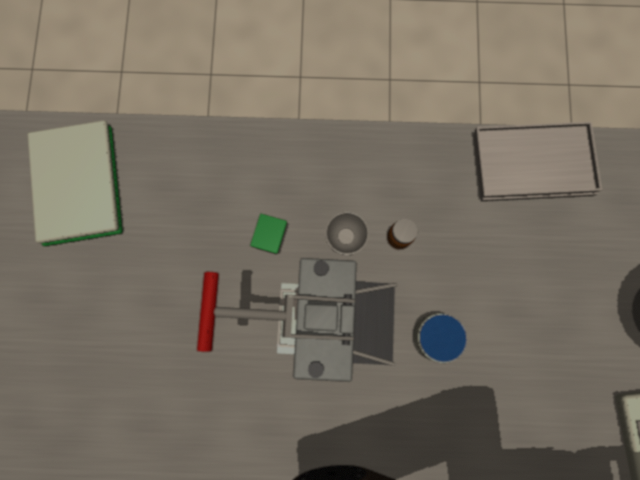

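View pics/wrist0.png

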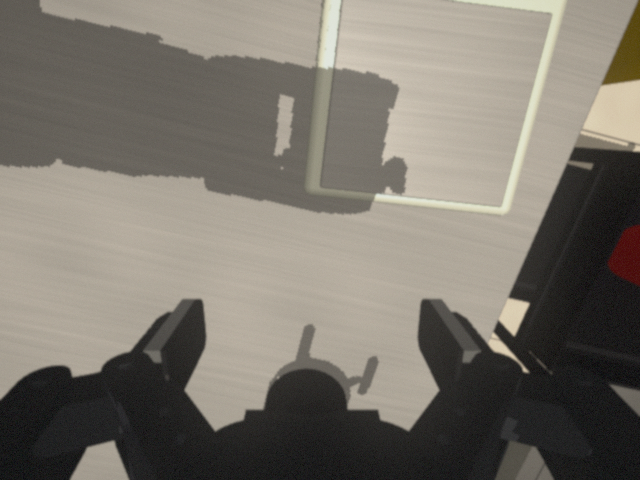

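```bash
cat > h.py <<'E'
import numpy as np,cv2
def load(n):
    d=dict(np.load(n+".npz"));return d
def cloud(d):
    K=d["camera_matrix"];R=cv2.Rodrigues(d["rvec"])[0];t=d["tvec"].reshape(3)
    v,u=np.mgrid[:480,:640];z=d["range_z"].astype(float)
    P=np.stack([(u-K[0,2])/K[0,0]*z,(v-K[1,2])/K[1,1]*z,z],-1)
    return (P-t)@R
def masks(d,W):
    b=cv2.cvtColor(d["img"],cv2.COLOR_BGR2HSV);H,S,V=b[...,0],b[...,1],b[...,2]
    ok=d["range_z"]>0
    return dict(blue=ok&(H>95)&(H<125)&(S>120),red=ok&((H<8)|(H>172))&(S>130)&(W[...,2]>.1)&(V>60),green=ok&(H>45)&(H<80)&(S>100))
E
python3 - <<'E'
from h import *
for n in ["top0","scene0"]:
    d=load(n);W=cloud(d)
    for k,m in masks(d,W).items():
        nn,l,st,c=cv2.connectedComponentsWithStats(m.astype(np.uint8))
        for i in range(1,nn):
            if st[i,4]>60:
                p=W[l==i];print(n,k,st[i],c[i].round(0),"mid",((np.percentile(p,2,0)+np.percentile(p,98,0))/2).round(4),"med",np.median(p,0).round(4),"ext",(np.percentile(p,99,0)-np.percentile(p,1,0)).round(3))
    if n=="top0":
        # head top z 0.236
        m=(abs(W[...,2]-.236)<.006)&(abs(W[...,1]-.0)<.3)
        nn,l,st,c=cv2.connectedComponentsWithStats(m.astype(np.uint8))
        i=1+np.argmax(st[1:,4]);print("head",st[i]);q=W[l==i][:,:2].astype(np.float32);r=cv2.minAreaRect(q);print(r,cv2.boxPoints(r))
        m=(abs(W[...,2]-.321)<.006)&(W[...,1]<.3)
        nn,l,st,c=cv2.connectedComponentsWithStats(m.astype(np.uint8))
        for i in range(1,nn):
            if st[i,4]>60: r=cv2.minAreaRect(W[l==i][:,:2].astype(np.float32));print("h321",st[i],r)
E
```

```text
top0 blue [ 421  316   44   45 1574] [443. 338.] mid [ 0.4808 -0.1891  0.0685] med [ 0.4807 -0.1891  0.0686] ext [0.084 0.084 0.008]
top0 red [ 197  272   21   80 1144] [207. 312.] mid [0.5149 0.2318 0.3361] med [0.5131 0.2305 0.3379] ext [0.115 0.021 0.012]
top0 green [ 42 126  80 120 579] [101. 204.] mid [0.7921 0.5912 0.0111] med [0.7228 0.5457 0.0118] ext [0.275 0.163 0.014]
top0 green [251 214  36  39 953] [268. 233.] mid [0.6894 0.1772 0.049 ] med [0.6889 0.177  0.0496] ext [0.077 0.067 0.035]
head [ 293  338   60   44 2164]
((0.44136476516723633, 0.05525926500558853), (0.09943712502717972, 0.06840471178293228), 89.530029296875) [[0.40675575 0.00582292]
 [0.47515815 0.00526183]
 [0.47597378 0.10469561]
 [0.40757138 0.1052567 ]]
h321 [303 304  35  28 864] ((0.5105915069580078, 0.06133635342121124), (0.05188387259840965, 0.03989691287279129), 88.72309112548828)
h321 [217 307  33  11 237] ((0.5144543051719666, 0.1953170895576477), (0.015286906622350216, 0.04751157388091087), 1.8048492670059204)
scene0 blue [261 235  40  24 470] [277. 249.] mid [0.5166 0.0425 0.1359] med [0.5215 0.0406 0.1367] ext [0.079 0.044 0.008]
scene0 blue [ 154  325   56   44 1874] [182. 346.] mid [ 0.4846 -0.1923  0.0687] med [ 0.4856 -0.1939  0.0686] ext [0.088 0.088 0.005]
scene0 red [302 106  58  25 637] [331. 118.] mid [0.5203 0.2254 0.3311] med [0.5275 0.222  0.3338] ext [0.117 0.019 0.018]
scene0 green [443 180 107  58 581] [494. 222.] mid [0.8052 0.5591 0.0092] med [0.8157 0.5344 0.0103] ext [0.274 0.132 0.013]
scene0 green [364 262  46  32 787] [387. 278.] mid [0.695  0.1721 0.0485] med [0.6962 0.1705 0.0493] ext [0.079 0.068 0.008]
```

{"fn": "arm_command", "kwargs": {"deltas": [[[-1.5,-2.5,0],10],[[-4,-6.5,0],20],[[-7,-11,0],31],[[-10,-16,0],41],[[-13,-21,0],52],[[-16,-26,0],62],[[-19,-31,0],73],[[-22,-35,0],83],[[-24.2,-38.5,0],94],[[-25.3,-40.4,0],104]], "grip": 0}}

```text
time: 1.4
ee_pos: [0.4817, -0.2638, 0.231]
tcp_rot: [-0.011, 1.0, 0.001, -0.0]
ft_force: [-0.0, -0.3, -0.4]
finger_gap: 0.0855
```

{"fn": "arm_command", "kwargs": {"deltas": [[[0,0,0],0]]}}

```text
time: 1.52
ee_pos: [0.4824, -0.2628, 0.2308]
tcp_rot: [-0.012, 1.0, 0.001, -0.0]
ft_force: [0.5, -0.3, -0.6]
finger_gap: 0.0856
```

```bash
cat >> h.py <<'E'
def snap(tag,names=("scene","top","wrist")):
    from workcell import manip
    for n in names:
        d=manip.get_image(n);cv2.imwrite(f"pics/{n}{tag}.png",d["img"]);np.savez(f"{n}{tag}.npz",**d)
    o=manip.get_obs();print({k:np.round(o[k],4).tolist() for k in ["time","qpos","ee_pos","tcp_rot","ft_force","finger_gap"]})
    return o
E
python3 -c "
from h import *
snap('1')"
```

```text
{'time': 1.675, 'qpos': [-0.6227, 0.3841, 1.7462, 0.0007, 1.0125, 2.4932], 'ee_pos': [0.4813, -0.2642, 0.2309], 'tcp_rot': [-0.0126, 0.9999, 0.0006, -0.0003], 'ft_force': [-0.547, -0.6048, 0.1661], 'finger_gap': 0.0856}
```

View pics/scene1.png

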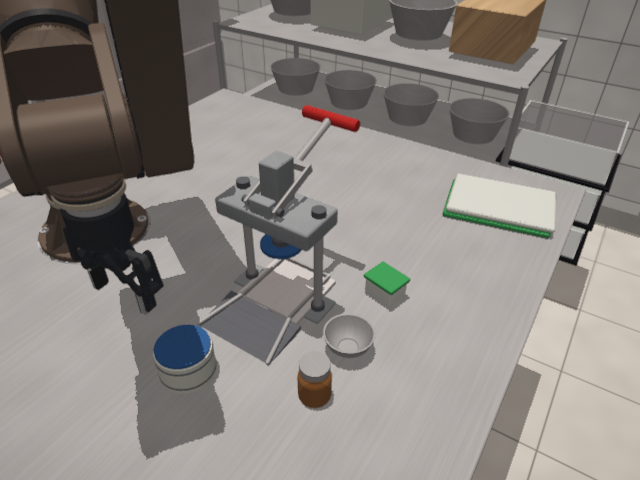

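View pics/top1.png

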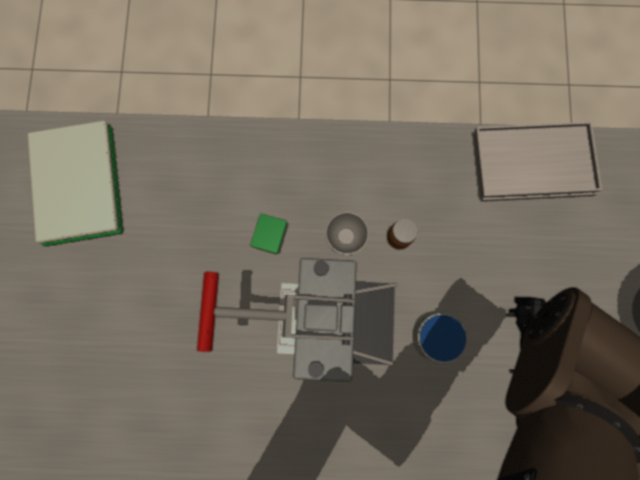

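View pics/wrist1.png

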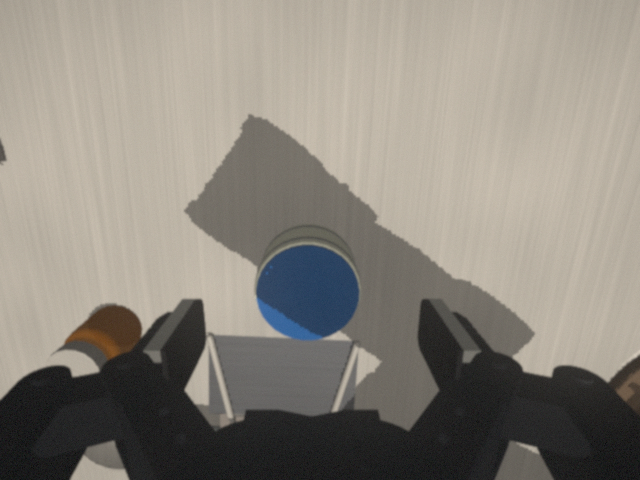

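```bash
python3 - <<'E'
from h import *
T=np.array([.4813,-.2642,.2309])
q1=-.6227
r=np.array([np.cos(q1),np.sin(q1),0]);t=np.array([-np.sin(q1),np.cos(q1),0])
for n in ["scene1","top1"]:
    d=load(n);W=cloud(d);P=W[(d["range_z"]>0)]-T
    P=P[(P[:,2]+T[2]>.12)&(np.abs(P@t)<.25)&(np.abs(P@r)<.3)]
    P=P[(P+T)[:,1]<-.05]
    for z in np.arange(-.02,.5,.02):
        s=P[abs(P[:,2]-z)<.01]
        if len(s)>5: print(n,"z%.2f"%z,len(s),"radial",(s@r).min().round(3),(s@r).max().round(3),"tang",(s@t).min().round(3),(s@t).max().round(3), "x",s[:,0].min().round(3),s[:,0].max().round(3),"y",s[:,1].min().round(3),s[:,1].max().round(3))
E
```

```text
scene1 z0.02 280 radial -0.041 0.051 tang -0.037 0.041 x -0.047 0.059 y -0.012 0.01
scene1 z0.04 357 radial -0.04 0.052 tang -0.037 0.04 x -0.049 0.06 y -0.013 0.01
scene1 z0.06 514 radial -0.056 0.068 tang -0.053 0.055 x -0.071 0.077 y -0.016 0.014
scene1 z0.08 735 radial -0.05 0.068 tang -0.052 0.054 x -0.071 0.076 y -0.019 0.014
scene1 z0.10 838 radial -0.048 0.066 tang -0.05 0.053 x -0.068 0.074 y -0.02 0.014
scene1 z0.12 622 radial -0.046 0.065 tang -0.049 0.051 x -0.065 0.072 y -0.037 0.022
scene1 z0.14 882 radial 0.001 0.041 tang -0.036 0.038 x -0.013 0.041 y -0.038 0.031
scene1 z0.16 943 radial 0.003 0.041 tang -0.035 0.038 x -0.013 0.041 y -0.038 0.03
scene1 z0.18 875 radial -0.005 0.043 tang -0.038 0.04 x -0.019 0.043 y -0.041 0.033
scene1 z0.20 1130 radial 0.0 0.043 tang -0.043 0.042 x -0.018 0.044 y -0.042 0.033
scene1 z0.22 1469 radial -0.016 0.045 tang -0.059 0.066 x -0.013 0.07 y -0.072 0.044
scene1 z0.24 1877 radial -0.038 0.052 tang -0.064 0.068 x -0.01 0.075 y -0.077 0.057
scene1 z0.26 2884 radial -0.101 0.051 tang -0.064 0.068 x -0.104 0.076 y -0.077 0.09
scene1 z0
[... 1276 characters left out ...]
069 x -0.049 0.072 y -0.007 0.11
top1 z0.28 2682 radial -0.133 0.042 tang -0.045 0.068 x -0.087 0.069 y -0.042 0.121
top1 z0.30 4389 radial -0.131 0.029 tang -0.046 0.066 x -0.082 0.057 y -0.03 0.123
top1 z0.32 1400 radial -0.158 -0.003 tang -0.045 0.063 x -0.097 0.033 y -0.013 0.134
top1 z0.34 3242 radial -0.186 -0.039 tang -0.06 0.063 x -0.12 0.003 y 0.004 0.153
top1 z0.36 2812 radial -0.189 -0.065 tang -0.045 0.062 x -0.121 -0.03 y 0.017 0.156
top1 z0.38 2850 radial -0.188 -0.078 tang -0.033 0.063 x -0.116 -0.06 y 0.033 0.161
top1 z0.40 2524 radial -0.181 -0.11 tang -0.021 0.064 x -0.11 -0.077 y 0.051 0.157
top1 z0.42 584 radial -0.174 -0.134 tang 0.011 0.064 x -0.104 -0.094 y 0.087 0.153
```

```bash
python3 - <<'E'
import cv2
a=cv2.imread('pics/scene1.png')[150:330,30:250];cv2.imwrite('pics/c1.png',cv2.resize(a,None,fx=3.2,fy=3.2,interpolation=2))
E
```

```text
(no output)
```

View pics/c1.png

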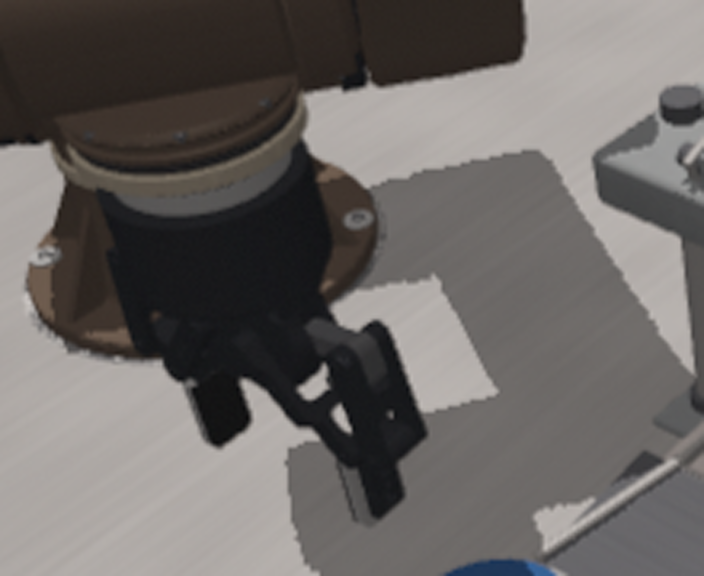

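```bash
python3 - <<'E'
from h import *
T=np.array([.4813,-.2642,.2309])
q1=-.6227
r=np.array([np.cos(q1),np.sin(q1),0]);t=np.array([-np.sin(q1),np.cos(q1),0])
xt=np.array([-.9997,-.0252,0])
d=load("scene1");W=cloud(d);P=W[(d["range_z"]>0)]-T
P=P[(P[:,2]+T[2]>.12)&(np.abs(P@t)<.1)&(np.abs(P@r)<.12)]
print("zmin",np.sort(P[:,2])[:10].round(4))
for z in np.arange(0,.26,.006):
    s=P[abs(P[:,2]-z)<.003]
    if len(s)>3: print("z%.3f"%z,len(s),"x",s[:,0].min().round(4),s[:,0].max().round(4),"tang",(s@t).min().round(3),(s@t).max().round(3),"rad",(s@r).min().round(3),(s@r).max().round(3))
# press head/lever parts
for n in["top0","scene0"]:
    d=load(n);W=cloud(d);O=np.array([.5107,.0653]) if n=="top0" else np.array([.5150,.0615])
    Q=W[...,:2]-O;X=Q[...,0]-.025*Q[...,1];Y=.025*Q[...,0]+Q[...,1]
    m=(abs(X)<.115)&(Y>-.1)&(Y<.06)&(d["range_z"]>0)
    for z in np.arange(.19,.34,.01):
        s=m&(abs(W[...,2]-z)<.005)
        if s.sum()>5: print(n,"z%.2f"%z,s.sum(),"Y",Y[s].min().round(4),Y[s].max().round(4),"X",X[s].min().round(3),X[s].max().round(3),"Xfront",np.sort(X[s&(Y<Y[s].min()+.006)])[[0,-1]].round(3))
E
```

```text
zmin [0.011  0.011  0.0119 0.0122 0.0123 0.0124 0.0126 0.0126 0.0127 0.0128]
z0.012 28 x -0.044 0.0527 tang -0.033 0.03 rad -0.039 0.045
z0.018 83 x -0.0466 0.0565 tang -0.037 0.04 rad -0.04 0.048
z0.024 114 x -0.0473 0.0591 tang -0.037 0.041 rad -0.041 0.051
z0.030 108 x -0.0457 0.0587 tang -0.037 0.04 rad -0.04 0.051
z0.036 123 x -0.0476 0.0591 tang -0.037 0.04 rad -0.04 0.05
z0.042 102 x -0.0466 0.0589 tang -0.037 0.039 rad -0.04 0.05
z0.048 92 x -0.049 0.0601 tang -0.037 0.031 rad -0.039 0.052
z0.054 65 x -0.0657 0.0583 tang -0.045 0.029 rad -0.049 0.053
z0.060 118 x -0.0669 0.0769 tang -0.051 0.055 rad -0.046 0.067
z0.066 275 x -0.0713 0.0769 tang -0.053 0.055 rad -0.056 0.068
z0.072 195 x -0.0705 0.0766 tang -0.052 0.054 rad -0.055 0.068
z0.078 243 x -0.0706 0.0759 tang -0.052 0.054 rad -0.05 0.067
z0.084 224 x -0.0695 0.0752 tang -0.051 0.054 rad -0.049 0.066
z0.090 218 x -0.0682 0.0739 tang -0.051 0.054 rad -0.048 0.065
z0.096 238 x -0.0677 0.0741 tang -0.05 0.053 rad -0.047 0.066
z0.102 293 x -0.067 0.0725 tang -0.05 0.052 rad -0.047 0.065
z0.108 252 x -0.0662 0.0723 tang -0
[... 2480 characters left out ...]
 1926 Y -0.063 0.0397 X -0.103 0.104 Xfront [-0.103  0.102]
scene0 z0.24 751 Y -0.0614 0.0345 X -0.099 0.101 Xfront [-0.096  0.096]
scene0 z0.25 483 Y -0.06 0.0139 X -0.099 0.097 Xfront [-0.04   0.042]
scene0 z0.26 590 Y -0.0598 0.0177 X -0.041 0.043 Xfront [-0.031  0.022]
scene0 z0.27 312 Y -0.0321 0.0517 X -0.035 0.035 Xfront [-0.032  0.032]
scene0 z0.28 302 Y -0.0311 0.0582 X -0.018 0.035 Xfront [-0.018  0.019]
scene0 z0.29 321 Y -0.0307 0.0592 X -0.018 0.034 Xfront [-0.018  0.02 ]
scene0 z0.30 179 Y -0.031 0.06 X -0.021 0.021 Xfront [-0.021  0.02 ]
scene0 z0.31 183 Y -0.0305 0.0201 X -0.019 0.021 Xfront [-0.019  0.019]
scene0 z0.32 394 Y -0.0305 0.0218 X -0.02 0.02 Xfront [-0.02   0.019]
```

{"fn": "arm_command", "kwargs": {"deltas": [[[0,0,0],-10],[[0,0,0],-20],[[0,0,0],-30],[[0,0,0],-40],[[0,0,0],-50],[[0,0,0],-60],[[0,0,0],-70],[[0,0,0],-80],[[0,0,0],-90],[[0,0,0],-100]]}}

```text
time: 2.92
ee_pos: [0.4805, -0.2652, 0.2309]
tcp_rot: [0.776, -0.63, -0.001, -0.0]
ft_force: [0.2, 0.5, -0.1]
finger_gap: 0.0856
```

{"fn": "arm_command", "kwargs": {"deltas": [[[0,0,0],-9],[[0,0,2],-18],[[0,0,5],-28],[[0,0,9],-38],[[0,0,13],-48],[[0,0,16.5],-58],[[0,0,19],-67],[[0,0,20.5],-75],[[0,0,21.4],-77],[[0,0,21.4],-77]]}}

```text
time: 4.18
ee_pos: [0.4799, -0.2654, 0.0167]
tcp_rot: [1.0, -0.011, -0.001, -0.001]
ft_force: [0.7, 0.1, -0.4]
finger_gap: 0.0853
```

```bash
python3 -c "
from h import *
snap('2')"
```

```text
{'time': 4.325, 'qpos': [-0.625, 0.6909, 1.9196, 0.001, 0.5314, -0.6043], 'ee_pos': [0.4805, -0.2653, 0.0175], 'tcp_rot': [0.9999, -0.0108, 0.0, -0.0003], 'ft_force': [-0.3478, 0.877, 0.5889], 'finger_gap': 0.0857}
```

View pics/scene2.png

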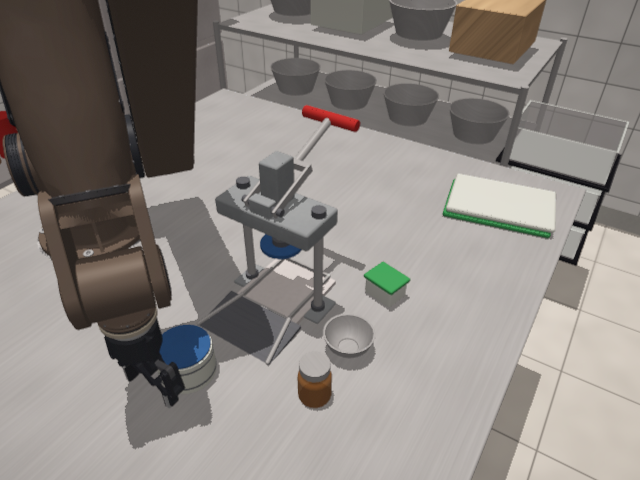

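View pics/wrist2.png

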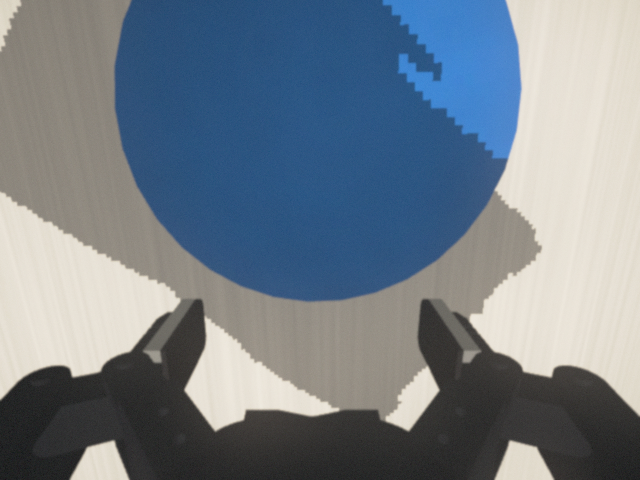

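{"fn": "arm_command", "kwargs": {"deltas": [[[0,-1.5,0],0],[[0,-3,0],0],[[0,-3.8,0],0],[[0.3,-4.4,0],0],[[0.7,-5.1,0],0],[[1.1,-5.8,0],0],[[1.5,-6.5,0],0],[[1.9,-7.2,0],0],[[2.3,-7.9,0],0],[[2.3,-8.6,0],0]]}}

```text
time: 5.58
ee_pos: [0.5062, -0.1796, 0.0177]
tcp_rot: [1.0, -0.011, 0.001, 0.0]
ft_force: [0.0, -6.3, 4.5]
finger_gap: 0.0852
```

```bash
cat >> h.py <<'E'
def lid(tag):
    # mould lid centre in press frame from each camera (circle fit on blue points z>.06)
    for n,O in (("top",(.5107,.0653)),("scene",(.5150,.0607))):
        d=load(n+tag);W=cloud(d);m=masks(d,W)["blue"]&(W[...,2]>.055)&(W[...,2]<.1)
        nn,l,st,c=cv2.connectedComponentsWithStats(m.astype(np.uint8))
        if nn<2: continue
        i=1+np.argmax(st[1:,4]);p=W[l==i]
        Q=p[:,:2]-O;X=Q[:,0]-.025*Q[:,1];Y=.025*Q[:,0]+Q[:,1]
        (cx,cy),r=cv2.minEnclosingCircle(np.stack([X,Y],1).astype(np.float32))
        A=np.linalg.lstsq(np.c_[X,Y,np.ones(len(X))],p[:,2],rcond=None)[0]
        print(n,st[i,4],"lid press x,y mm",round(cx*1e3,1),round(cy*1e3,1),"r",round(r*1e3,1),"bbox",(np.percentile(X,[1,99])*1e3).round(1),(np.percentile(Y,[1,99])*1e3).round(1),"zmed",np.median(p[:,2]).round(4),"tilt",A[:2].round(3))
E
python3 -c "
from h import *
lid('2');snap('3');lid('3')"
```

```text
top 776 lid press x,y mm -22.6 -255.1 r 45.4 bbox [-40.4  19.5] [-296.6 -212. ] zmed 0.0685 tilt [-0.007 -0.001]
scene 1648 lid press x,y mm -22.4 -250.7 r 49.1 bbox [-67.1  20.3] [-290.8 -209.3] zmed 0.0687 tilt [ 0.003 -0.001]
{'time': 5.725, 'qpos': [-0.4642, 0.6812, 1.9507, 0.0018, 0.5093, -0.4444], 'ee_pos': [0.5058, -0.1793, 0.0176], 'tcp_rot': [0.9999, -0.0106, 0.0004, -0.0003], 'ft_force': [1.4818, 0.4783, 1.1037], 'finger_gap': 0.0852}
top 854 lid press x,y mm -1.4 -206.4 r 44.6 bbox [-43.2  41.1] [-217.9 -163.7] zmed 0.0692 tilt [0.    0.017]
scene 493 lid press x,y mm 7.4 -188.2 r 41.1 bbox [-26.7  43.4] [-202.9 -159.9] zmed 0.0693 tilt [0.002 0.005]
```

{"fn": "arm_command", "kwargs": {"deltas": [[[0,-0.8,0],0],[[0,-1.7,0],0],[[0,-2.7,0],0],[[0,-3.7,0],0],[[0,-4.7,-0.1],0],[[0,-5.7,-0.2],0],[[0,-6.7,-0.3],0],[[0,-7.7,-0.4],0],[[0,-8.7,-0.4],0],[[0,-9.4,-0.4],0]]}}

```text
time: 6.98
ee_pos: [0.5083, -0.085, 0.0219]
tcp_rot: [1.0, -0.011, 0.001, -0.0]
ft_force: [-0.7, -2.8, -0.3]
finger_gap: 0.085
```

```bash
python3 -c "
from h import *
snap('4');lid('4')"
```

```text
{'time': 7.125, 'qpos': [-0.2942, 0.6575, 2.0035, 0.0019, 0.4803, -0.2752], 'ee_pos': [0.5077, -0.0848, 0.0216], 'tcp_rot': [0.9999, -0.0104, 0.0003, -0.0004], 'ft_force': [0.1577, -1.9895, -1.454], 'finger_gap': 0.0852}
top 400 lid press x,y mm 0.5 -99.6 r 42.0 bbox [-37.1  39.6] [-104.3  -74.6] zmed 0.0795 tilt [0.008 0.124]
scene 280 lid press x,y mm 8.7 -87.7 r 37.6 bbox [-19.4  41. ] [-101.5  -67.1] zmed 0.0798 tilt [-0.002  0.094]
```

View pics/scene4.png

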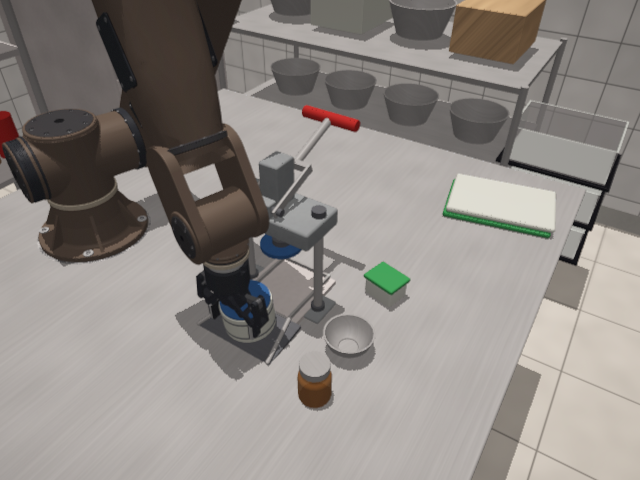

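View pics/top4.png

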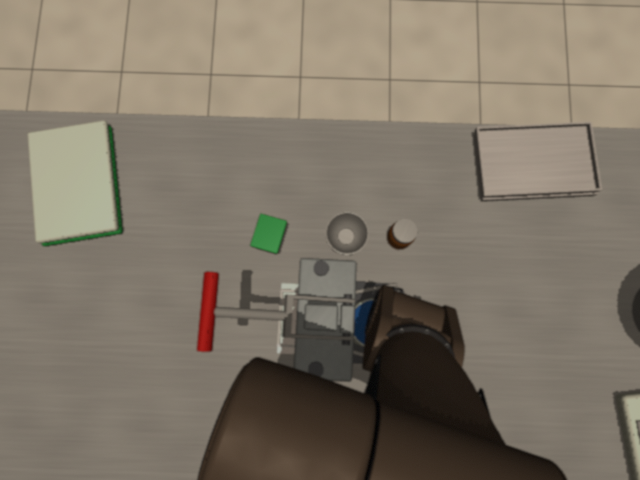

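View pics/wrist4.png

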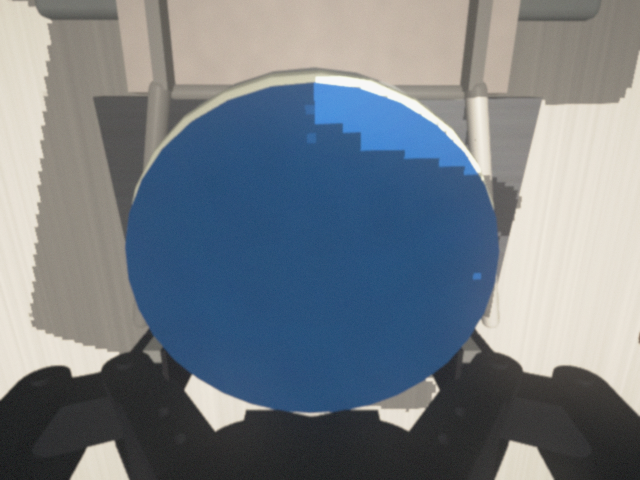

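```bash
python3 - <<'E'
from h import *
for n,O in (("top4",(.5107,.0653)),("scene4",(.5150,.0607))):
    d=load(n);W=cloud(d);Q=W[...,:2]-np.array(O);X=Q[...,0]-.025*Q[...,1];Y=.025*Q[...,0]+Q[...,1]
    m=(d["range_z"]>0)&(abs(X)<.11)&(Y<-.066)&(Y>-.25)
    for z in np.arange(.2,.4,.01):
        s=m&(abs(W[...,2]-z)<.005)
        if s.sum()>5:
            i=np.argsort(Y[s])[-5:];print(n,"z%.2f"%z,s.sum(),"Ymax",Y[s][i].round(4),"X",X[s][i].round(3),"Xr",X[s].min().round(3),X[s].max().round(3))
print("tool Y",-.0848-.063)
E
```

```text
top4 z0.26 13 Ymax [-0.0813 -0.0798 -0.0796 -0.0775 -0.0773] X [ 0.005  0.    -0.001 -0.018 -0.019] Xr -0.019 0.056
top4 z0.27 29 Ymax [-0.0775 -0.0773 -0.0771 -0.0767 -0.0766] X [-0.01  -0.029 -0.03  -0.032 -0.021] Xr -0.032 0.052
top4 z0.28 60 Ymax [-0.0768 -0.0768 -0.0766 -0.0762 -0.0759] X [-0.014 -0.017 -0.016 -0.033 -0.035] Xr -0.035 0.057
top4 z0.29 162 Ymax [-0.0769 -0.0766 -0.0763 -0.0756 -0.075 ] X [-0.031 -0.021 -0.033 -0.036 -0.038] Xr -0.038 0.057
top4 z0.30 360 Ymax [-0.0757 -0.0747 -0.0747 -0.0734 -0.0731] X [-0.036 -0.039 -0.04  -0.044 -0.045] Xr -0.045 0.055
top4 z0.31 640 Ymax [-0.0739 -0.0737 -0.0726 -0.0725 -0.072 ] X [-0.042 -0.043 -0.048 -0.046 -0.049] Xr -0.049 0.05
top4 z0.32 748 Ymax [-0.0733 -0.0731 -0.073  -0.0717 -0.0713] X [-0.044 -0.046 -0.047 -0.05  -0.051] Xr -0.051 0.044
top4 z0.33 146 Ymax [-0.0712 -0.0709 -0.0697 -0.0693 -0.0693] X [-0.053 -0.054 -0.057 -0.058 -0.06 ] Xr -0.06 0.039
top4 z0.34 140 Ymax [-0.0704 -0.07   -0.0697 -0.069  -0.0685] X [-0.055 -0.056 -0.057 -0.061 -0.062] Xr -0.062 0.033
top4 z0.35 146 Ymax [-0.0694 -0.069  -0.0681 -0.0678
[... 2158 characters left out ...]
0.34 471 Ymax [-0.0892 -0.089  -0.0881 -0.0879 -0.0873] X [-0.048 -0.043 -0.051 -0.047 -0.052] Xr -0.098 0.034
scene4 z0.35 418 Ymax [-0.0929 -0.0923 -0.0921 -0.0911 -0.0897] X [ 0.023 -0.037  0.022  0.025  0.02 ] Xr -0.1 0.029
scene4 z0.36 387 Ymax [-0.091  -0.0908 -0.0906 -0.0898 -0.0897] X [0.018 0.02  0.016 0.019 0.017] Xr -0.104 0.022
scene4 z0.37 364 Ymax [-0.0901 -0.0896 -0.0896 -0.0887 -0.088 ] X [0.012 0.012 0.014 0.013 0.014] Xr -0.099 0.016
scene4 z0.38 767 Ymax [-0.0875 -0.0874 -0.0873 -0.0872 -0.0865] X [0.004 0.006 0.005 0.007 0.006] Xr -0.1 0.01
scene4 z0.39 794 Ymax [-0.0848 -0.0843 -0.0841 -0.084  -0.083 ] X [-0.003 -0.    -0.002  0.001 -0.003] Xr -0.092 0.004
tool Y -0.1478
```

{"fn": "arm_command", "kwargs": {"deltas": [[[0,1.5,0],0],[[0,4,0],0],[[0,7,-0.3],0],[[0,10,-0.8],9],[[0,11.5,-0.8],19],[[0,11.5,-0.8],29],[[0,11.5,-0.8],39],[[0,11.5,-0.8],49],[[0,11.5,-0.8],59],[[0,11.5,-0.8],69]]}}

```text
time: 8.38
ee_pos: [0.5051, -0.2007, 0.0295]
tcp_rot: [0.816, -0.578, -0.0, -0.0]
ft_force: [0.5, -0.2, 0.6]
finger_gap: 0.0856
```

{"fn": "arm_command", "kwargs": {"deltas": [[[0,0,0],10],[[0,0,0],20],[[0,0,0],22],[[0,0,0],22]]}}

```text
time: 8.88
ee_pos: [0.5049, -0.2012, 0.0295]
tcp_rot: [-0.692, 0.722, 0.0, 0.0]
ft_force: [-0.2, -0.2, -0.7]
finger_gap: 0.0858
```

```bash
python3 -c "
from h import *
snap('5');lid('5')"
```

```text
{'time': 9.025, 'qpos': [-0.5006, 0.6659, 1.9287, 0.0019, 0.547, 1.1113], 'ee_pos': [0.505, -0.2009, 0.0295], 'tcp_rot': [-0.6918, 0.7221, 0.0002, 0.0005], 'ft_force': [-0.1353, 0.2577, -0.789], 'finger_gap': 0.0852}
top 1435 lid press x,y mm -1.7 -114.4 r 45.6 bbox [-38.7  40.4] [-156.8  -75.5] zmed 0.0756 tilt [-0.003  0.131]
scene 1542 lid press x,y mm -2.0 -111.2 r 48.5 bbox [-45.7  41.6] [-156.2  -68.7] zmed 0.0754 tilt [0.002 0.129]
```

View pics/scene5.png

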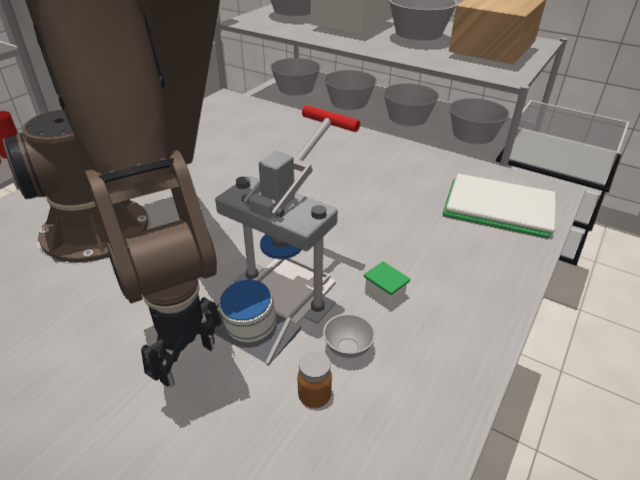

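{"fn": "arm_command", "kwargs": {"deltas": [[[-1.5,0.1,0],-1],[[-3.5,0.1,0],-1],[[-4.5,0.15,0],-1],[[-5.4,0.15,0],-1],[[-6.3,0.2,0],-1],[[-7.2,0.2,0],-1],[[-8.1,0.25,0],-1],[[-9,0.25,0],-1],[[-9.9,0.3,0],-1],[[-10.8,0.3,0],-1]]}}

```text
time: 10.28
ee_pos: [0.5085, -0.0937, 0.0313]
tcp_rot: [-0.698, 0.716, -0.002, 0.002]
ft_force: [-0.5, -15.3, 23.5]
finger_gap: 0.0852
```

```bash
python3 -c "
from h import *
snap('6');lid('6')"
```

```text
{'time': 10.425, 'qpos': [-0.3093, 0.641, 1.9975, 0.0019, 0.4979, 1.285], 'ee_pos': [0.5084, -0.093, 0.031], 'tcp_rot': [-0.6981, 0.716, -0.0021, 0.0016], 'ft_force': [2.3854, -6.8252, 13.073], 'finger_gap': 0.0856}
top 220 lid press x,y mm 0.0 -75.7 r 35.8 bbox [-33.7  33.5] [-90.2 -74. ] zmed 0.0826 tilt [-0.01  -0.102]
scene 886 lid press x,y mm -2.3 -51.6 r 49.1 bbox [-37.7  42.4] [-92.7  -5.5] zmed 0.0813 tilt [-0.004 -0.04 ]
```

View pics/scene6.png

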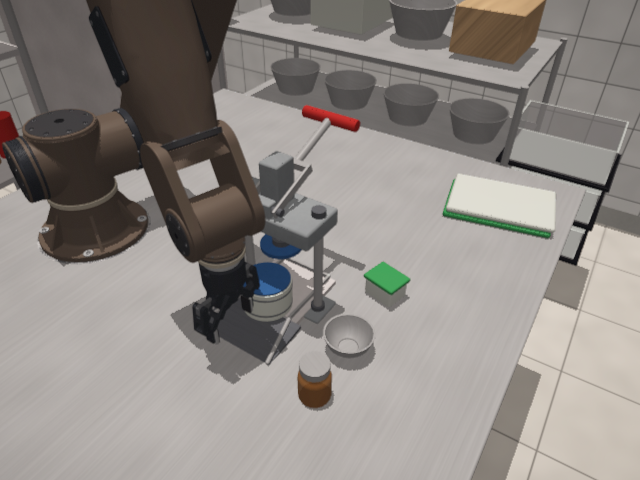

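View pics/wrist6.png

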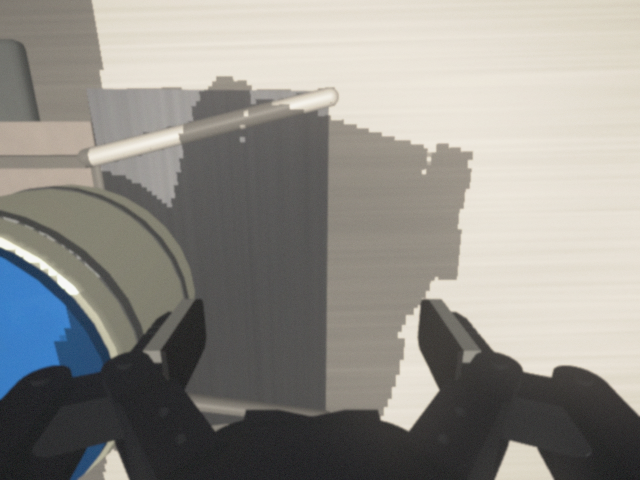

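{"fn": "arm_command", "kwargs": {"deltas": [[[0.2,0,-0.4],0],[[0.2,0,-0.8],0],[[-0.2,0,-0.8],0],[[-0.7,0,-0.8],0],[[-1.2,0,-0.8],0],[[-1.7,0,-0.8],0],[[-2.1,0,-0.8],0],[[-2.1,0,-0.8],0]]}}

```text
time: 11.42
ee_pos: [0.5089, -0.0716, 0.039]
tcp_rot: [-0.698, 0.716, -0.002, 0.002]
ft_force: [0.2, -0.0, 0.2]
finger_gap: 0.0854
```

```bash
python3 -c "
from h import *
snap('7');lid('7')"
```

```text
{'time': 11.575, 'qpos': [-0.2695, 0.6241, 2.001, 0.0016, 0.5112, 1.3251], 'ee_pos': [0.509, -0.072, 0.039], 'tcp_rot': [-0.6981, 0.716, -0.0021, 0.0017], 'ft_force': [-0.6892, -0.6118, 0.5903], 'finger_gap': 0.0853}
scene 827 lid press x,y mm 1.4 -29.9 r 50.5 bbox [-35.5  43.4] [-71.9  17.6] zmed 0.0803 tilt [-0.006 -0.06 ]
```

View pics/scene7.png

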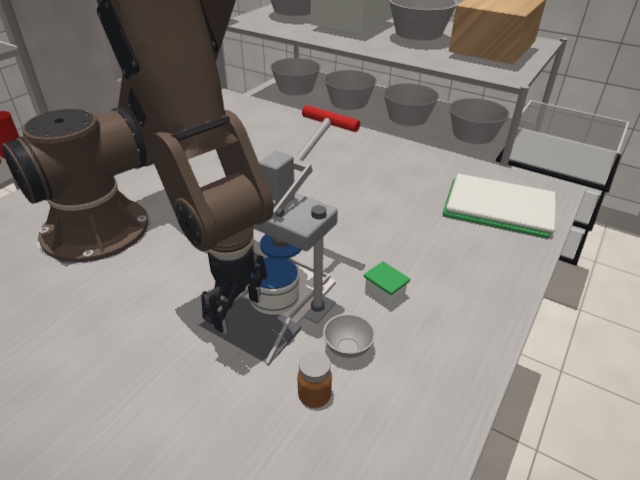

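View pics/top7.png

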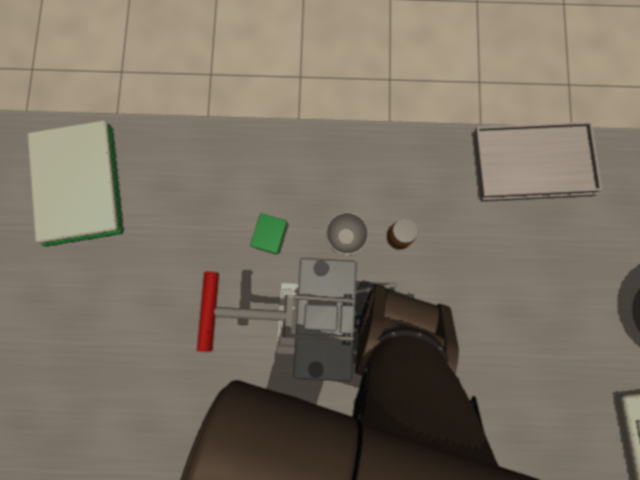

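```bash
python3 - <<'E'
from h import *
for n,O,lim in (("top7",(.5107,.0653),-.0635),("scene7",(.5150,.0607),-.066)):
    d=load(n);W=cloud(d);Q=W[...,:2]-np.array(O);X=Q[...,0]-.025*Q[...,1];Y=.025*Q[...,0]+Q[...,1]
    for z in np.arange(.24,.4,.01):
        L=lim if z<.275 else -.033
        m=(d["range_z"]>0)&(abs(X)<.11)&(Y<L)&(Y>-.25)
        s=m&(abs(W[...,2]-z)<.005)
        if s.sum()>5:
            i=np.argsort(Y[s])[-5:];print(n,"z%.2f"%z,s.sum(),"Ymax",Y[s][i].round(4),"X",X[s][i].round(3),"Xr",X[s].min().round(3),X[s].max().round(3))
E
python3 - <<'E'
import cv2
a=cv2.imread('pics/top7.png')[230:400,270:480];cv2.imwrite('pics/c7.png',cv2.resize(a,None,fx=3.5,fy=3.5,interpolation=2))
a=cv2.imread('pics/scene7.png')[170:330,170:370];cv2.imwrite('pics/c7s.png',cv2.resize(a,None,fx=3.5,fy=3.5,interpolation=2))
E
```

```text
top7 z0.28 15 Ymax [-0.0683 -0.0668 -0.0662 -0.0662 -0.0654] X [ 0.003 -0.004 -0.028 -0.029 -0.012] Xr -0.029 0.055
top7 z0.29 25 Ymax [-0.0654 -0.0651 -0.0649 -0.0647 -0.064 ] X [-0.032 -0.013 -0.015 -0.016 -0.037] Xr -0.037 0.053
top7 z0.30 78 Ymax [-0.0646 -0.0645 -0.0644 -0.0637 -0.0635] X [-0.024 -0.02  -0.018 -0.038 -0.039] Xr -0.039 0.057
top7 z0.31 233 Ymax [-0.0651 -0.0644 -0.0641 -0.063  -0.0627] X [-0.015 -0.035 -0.036 -0.041 -0.042] Xr -0.042 0.055
top7 z0.32 423 Ymax [-0.0623 -0.0622 -0.0611 -0.061  -0.0608] X [-0.043 -0.045 -0.048 -0.049 -0.051] Xr -0.051 0.051
top7 z0.33 927 Ymax [-0.0626 -0.0617 -0.0616 -0.0603 -0.0601] X [-0.043 -0.046 -0.047 -0.052 -0.053] Xr -0.053 0.047
top7 z0.34 618 Ymax [-0.0609 -0.0597 -0.0596 -0.0586 -0.0584] X [-0.05  -0.054 -0.055 -0.059 -0.06 ] Xr -0.06 0.041
top7 z0.35 156 Ymax [-0.0589 -0.0588 -0.058  -0.0579 -0.0575] X [-0.058 -0.059 -0.061 -0.062 -0.063] Xr -0.063 0.034
top7 z0.36 158 Ymax [-0.0582 -0.0572 -0.0569 -0.0558 -0.0558] X [-0.061 -0.064 -0.065 -0.071 -0.07 ] Xr -0.071 0.029
top7 z0.37 157 Ymax [-0.0576 -0.0569 -0.0564 -0.055
[... 1688 characters left out ...]
1
scene7 z0.35 540 Ymax [-0.0723 -0.0721 -0.0711 -0.071  -0.0706] X [-0.064 -0.064 -0.069 -0.067 -0.07 ] Xr -0.097 0.035
scene7 z0.36 478 Ymax [-0.0768 -0.0767 -0.0756 -0.0751 -0.0739] X [-0.049 -0.047 -0.053 -0.056 -0.052] Xr -0.104 0.028
scene7 z0.37 449 Ymax [-0.0772 -0.0772 -0.0767 -0.0764 -0.075 ] X [0.017 0.016 0.015 0.015 0.016] Xr -0.104 0.022
scene7 z0.38 405 Ymax [-0.0762 -0.0757 -0.0756 -0.0753 -0.0744] X [0.015 0.013 0.011 0.011 0.012] Xr -0.106 0.017
scene7 z0.39 494 Ymax [-0.0742 -0.074  -0.0738 -0.0734 -0.0725] X [0.005 0.007 0.008 0.005 0.004] Xr -0.102 0.011
scene7 z0.40 807 Ymax [-0.0726 -0.0725 -0.0722 -0.0722 -0.0716] X [-0.003  0.001 -0.001 -0.005 -0.004] Xr -0.101 0.005
```

View pics/c7.png

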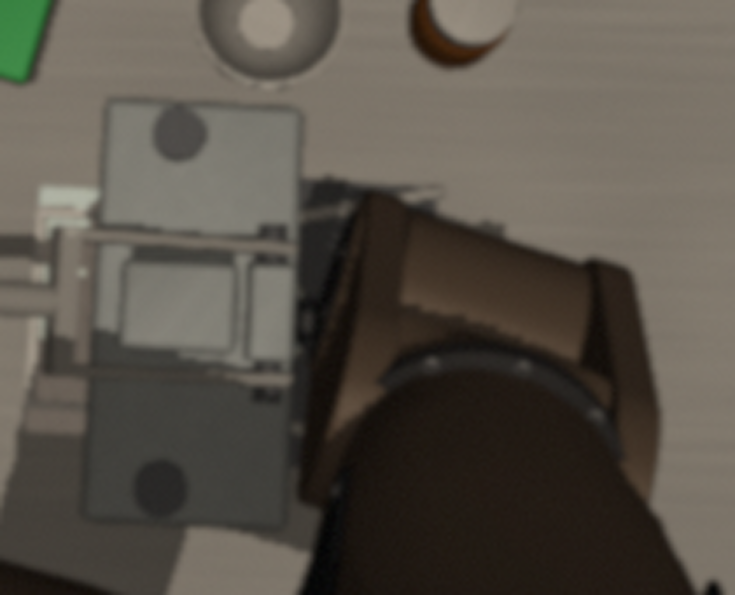

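View pics/c7s.png

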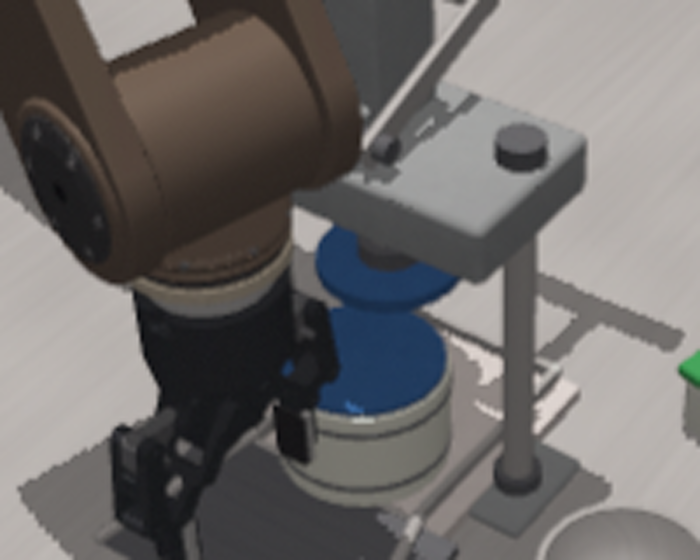

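{"fn": "arm_command", "kwargs": {"deltas": [[[1.5,0,0],0],[[3.5,0,0],0],[[4,0,1.6],0],[[4,0,3.2],0],[[4,0,3.3],0],[[3,0,3.3],0],[[2.2,0,3.3],0],[[1.6,0,3.3],0],[[1.0,0,3.3],0],[[0.5,0,3.3],0]]}}

```text
time: 12.82
ee_pos: [0.5091, -0.0767, 0.0061]
tcp_rot: [-0.698, 0.716, -0.002, 0.002]
ft_force: [0.3, -2.5, -0.2]
finger_gap: 0.085
```

```bash
python3 -c "
from h import *
snap('8');lid('8')
for n in ['scene','top']:
    s=(slice(170,330),slice(170,370)) if n=='scene' else (slice(230,400),slice(270,480))
    cv2.imwrite('pics/c8%s.png'%n,cv2.resize(cv2.imread('pics/%s8.png'%n)[s],None,fx=3.5,fy=3.5,interpolation=2))
"
```

```text
{'time': 12.975, 'qpos': [-0.2785, 0.6855, 2.0121, 0.0022, 0.4388, 1.3153], 'ee_pos': [0.509, -0.0767, 0.0061], 'tcp_rot': [-0.6982, 0.7159, -0.002, 0.0017], 'ft_force': [0.0347, -0.1647, -0.6214], 'finger_gap': 0.0854}
scene 944 lid press x,y mm -0.5 -19.5 r 50.6 bbox [-46.   42.4] [-57.9  26.2] zmed 0.0803 tilt [ 0.004 -0.042]
```

View pics/c8scene.png

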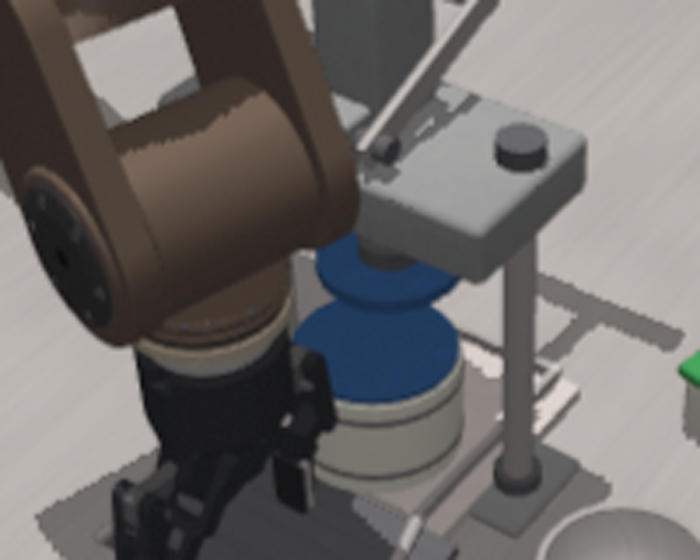

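View pics/c8top.png

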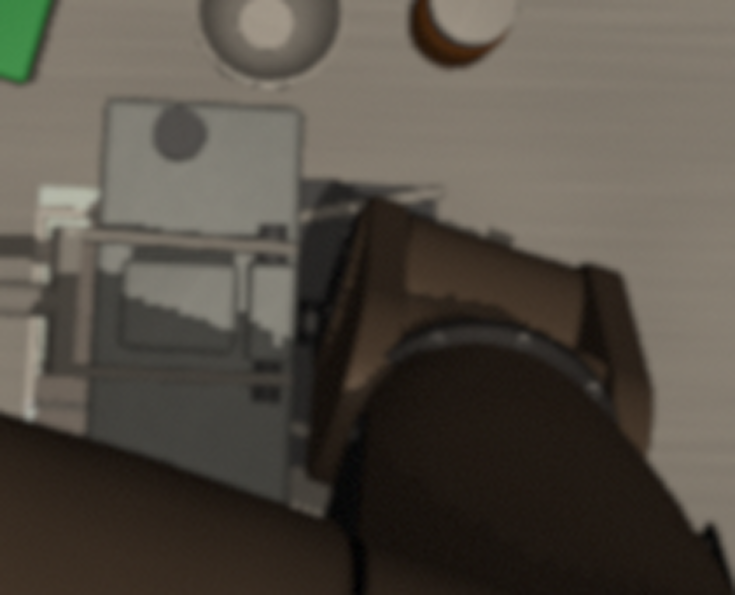

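{"fn": "arm_command", "kwargs": {"deltas": [[[2,0,0],0],[[5,0,0],0],[[5,0,0],0],[[2.2,0,0],0],[[-0.6,0,0],0],[[-0.6,0,0],0]]}}

```text
time: 13.72
ee_pos: [0.5088, -0.069, 0.0061]
tcp_rot: [-0.699, 0.715, -0.002, 0.002]
ft_force: [-0.4, 0.5, 0.2]
finger_gap: 0.0855
```

```bash
python3 -c "
from h import *
snap('9');lid('9')
for n in ['scene','top']:
    s=(slice(170,330),slice(170,370)) if n=='scene' else (slice(230,400),slice(270,480))
    cv2.imwrite('pics/c9%s.png'%n,cv2.resize(cv2.imread('pics/%s9.png'%n)[s],None,fx=3.5,fy=3.5,interpolation=2))
"
```

```text
{'time': 13.875, 'qpos': [-0.2674, 0.685, 2.0136, 0.002, 0.4376, 1.3263], 'ee_pos': [0.5092, -0.071, 0.0061], 'tcp_rot': [-0.6983, 0.7158, -0.0021, 0.0017], 'ft_force': [-0.0051, -0.7494, 0.4196], 'finger_gap': 0.0852}
scene 876 lid press x,y mm 1.6 -9.0 r 52.5 bbox [-44.7  42.9] [-45.6  37.7] zmed 0.0785 tilt [ 0.006 -0.011]
```

View pics/c9scene.png

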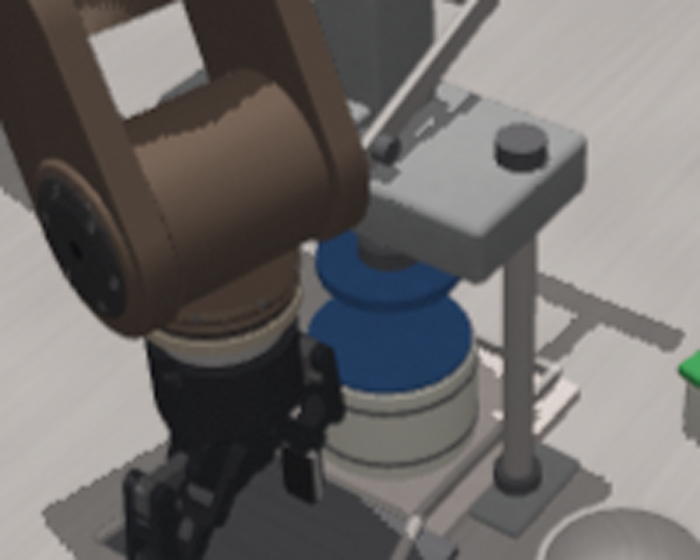

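View pics/c9top.png

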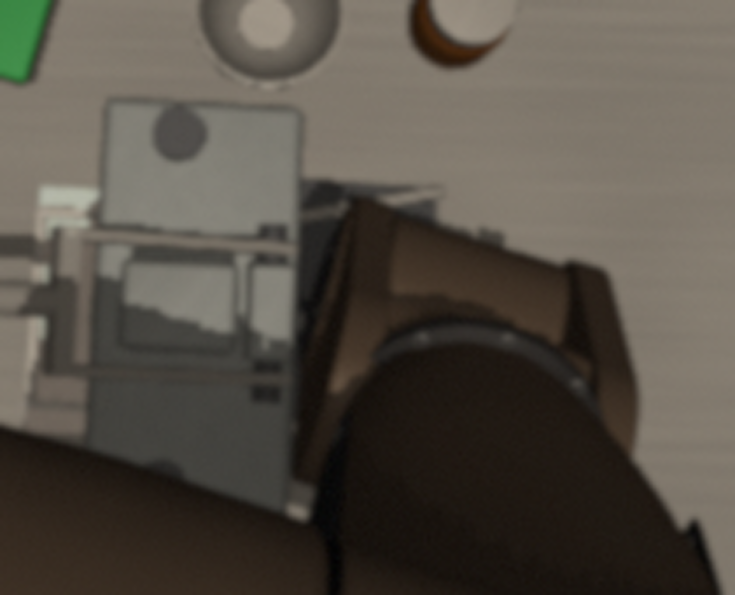

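{"fn": "arm_command", "kwargs": {"deltas": [[[1.5,0,0],0],[[5,0,0],0],[[9,0,-1],0],[[12,0,-4],0],[[14,0,-8],0],[[14,0,-13],0],[[14,0,-18],0],[[14,0,-18],0]], "grip": 1}}

```text
time: 14.88
ee_pos: [0.5054, -0.213, 0.1896]
tcp_rot: [-0.698, 0.716, -0.005, 0.003]
ft_force: [0.7, -0.6, -0.8]
finger_gap: -0.0002
```

```bash
python3 -c "
from h import *
snap('10');lid('10')
for n in ['scene','wrist']:
    s=(slice(170,350),slice(170,400)) 
    if n=='scene':cv2.imwrite('pics/c10%s.png'%n,cv2.resize(cv2.imread('pics/%s10.png'%n)[s],None,fx=3.3,fy=3.3,interpolation=2))
d=load('scene10');W=cloud(d);O=np.array((.5150,.0607));m=masks(d,W)['blue']&(W[...,2]>.07)&(W[...,2]<.095)
p=W[m];Q=p[:,:2]-O;X=Q[:,0]-.025*Q[:,1];Y=.025*Q[:,0]+Q[:,1]
print(np.percentile(X,[0,1,99,100]).round(4),np.percentile(Y,[0,1,99,100]).round(4),m.sum())
d=load('scene0');W=cloud(d);m=masks(d,W)['blue']&(W[...,2]>.06)&(W[...,2]<.08)
p=W[m];print(np.percentile(p,[0,1,99,100],axis=0).round(4),m.sum())
"
```

```text
{'time': 15.025, 'qpos': [-0.5191, 0.4328, 1.8076, 0.0028, 0.8975, 1.0758], 'ee_pos': [0.5041, -0.2115, 0.1853], 'tcp_rot': [-0.6979, 0.7162, -0.0015, 0.0016], 'ft_force': [-0.5136, 0.1158, 0.2463], 'finger_gap': -0.0}
scene 935 lid press x,y mm -1.5 -2.4 r 47.6 bbox [-44.5  42.9] [-46.5  37.1] zmed 0.0785 tilt [ 0.005 -0.003]
[-0.0488 -0.0445  0.0429  0.0451] [-0.0495 -0.0465  0.0371  0.0436] 935
[[ 0.4375 -0.239   0.0644]
 [ 0.4404 -0.2362  0.066 ]
 [ 0.5287 -0.148   0.0714]
 [ 0.532  -0.1445  0.0728]] 1874
```

View pics/c10scene.png

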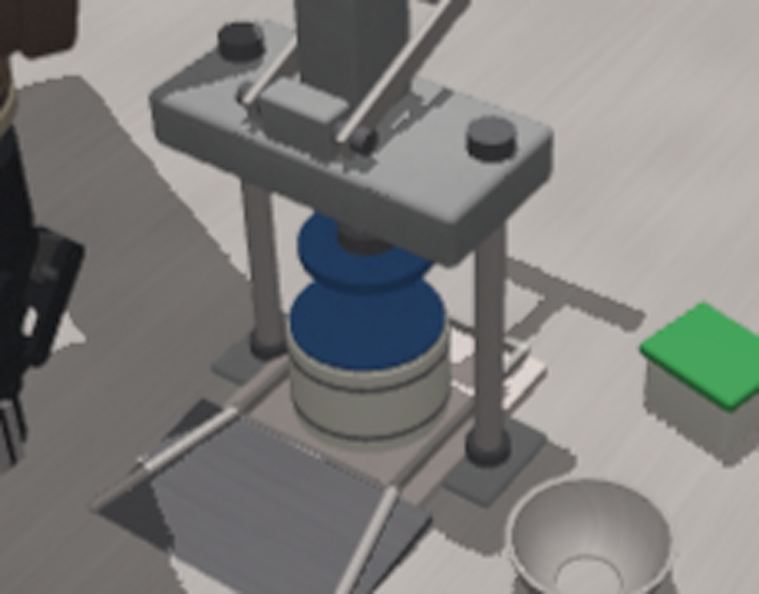

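View pics/wrist10.png

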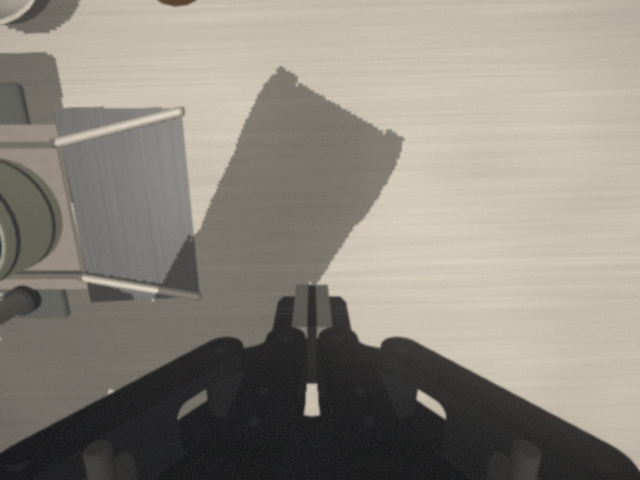

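{"fn": "arm_command", "kwargs": {"deltas": [[[0,0,-4],0],[[0,0,-9],0],[[0,0,-14],0],[[0,0,-19],0],[[-2,0,-23],0],[[-6,0,-24],0],[[-11,0,-24],0],[[-16,0,-24],0],[[-21,0,-24],0],[[-26,0,-24],0]]}}

```text
time: 16.27
ee_pos: [0.5098, 0.0496, 0.4236]
tcp_rot: [-0.698, 0.716, -0.0, 0.001]
ft_force: [0.4, -0.1, -0.5]
finger_gap: 0.0001
```

{"fn": "arm_command", "kwargs": {"deltas": [[[-5,0,0],0],[[-10,0,0],0],[[-14.5,0,0],0],[[-17.5,0,0],0],[[-18.7,0,0],0],[[-18.7,0,0],0]]}}

```text
time: 17.02
ee_pos: [0.5149, 0.2365, 0.4226]
tcp_rot: [-0.698, 0.716, -0.0, -0.0]
ft_force: [-0.5, -0.3, -0.6]
finger_gap: 0.0003
```

```bash
python3 -c "
from h import *
snap('11');lid('11')
"
```

```text
{'time': 17.175, 'qpos': [0.3126, 0.2715, 1.3978, -0.0006, 1.4712, 1.9107], 'ee_pos': [0.5149, 0.2355, 0.4235], 'tcp_rot': [-0.6974, 0.7167, -0.0005, 0.0004], 'ft_force': [1.0211, 0.203, -0.7085], 'finger_gap': 0.0003}
scene 942 lid press x,y mm -1.8 -2.2 r 48.4 bbox [-45.2  42.5] [-46.4  39.2] zmed 0.0784 tilt [ 0.003 -0.005]
```

View pics/scene11.png

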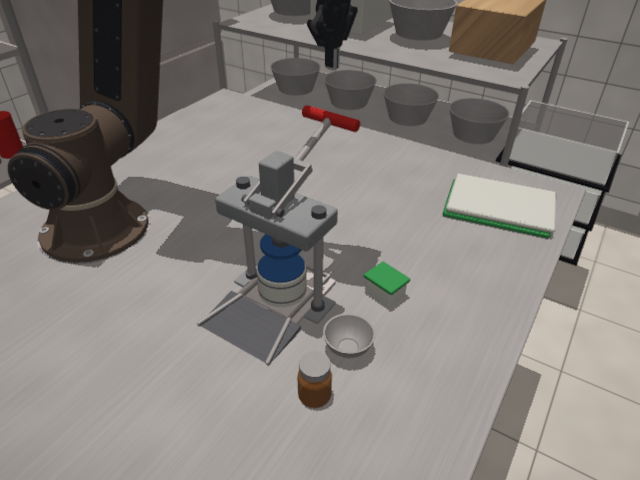

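View pics/wrist11.png

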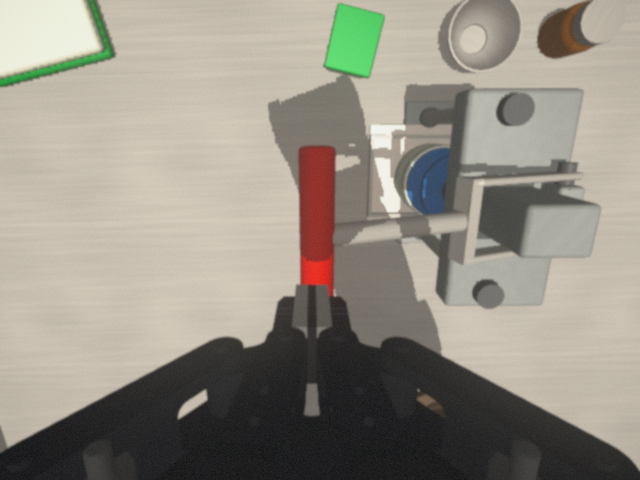

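{"fn": "arm_command", "kwargs": {"deltas": [[[0,0,4],0],[[0,0,7],0],[[0,0,9],0],[[-0.2,0,11],0],[[-0.5,0,13.2],0],[[-0.7,0,15.5],0],[[-0.7,0,17.8],0],[[-0.5,0,19.8],0],[[-0.3,0,21.2],0],[[-0.3,0,21.5],0]]}}

```text
time: 18.42
ee_pos: [0.5161, 0.2379, 0.2092]
tcp_rot: [-0.697, 0.717, -0.001, 0.002]
ft_force: [-1.0, 0.5, 10.4]
finger_gap: -0.0003
```

{"fn": "arm_command", "kwargs": {"deltas": [[[0,0,0],0]]}}

```text
time: 18.55
ee_pos: [0.5166, 0.2376, 0.2102]
tcp_rot: [-0.696, 0.718, -0.001, 0.003]
ft_force: [-3.0, 4.5, 9.0]
finger_gap: -0.0001
```

```bash
python3 -c "
from h import *
snap('12',('scene','top'))
"
```

```text
{'time': 18.65, 'qpos': [0.3144, 0.4314, 1.7281, 0.001, 0.9762, 1.9146], 'ee_pos': [0.5166, 0.2375, 0.2105], 'tcp_rot': [-0.6965, 0.7176, -0.0009, 0.0028], 'ft_force': [-1.727, 3.561, 9.134], 'finger_gap': -0.0003}
```

View pics/scene12.png

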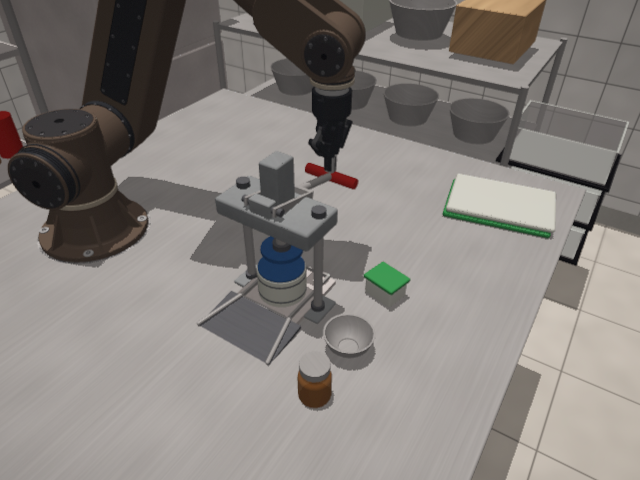

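{"fn": "arm_command", "kwargs": {"deltas": [[[0,0,0.3],0],[[0,0,0.5],0]]}}

```text
time: 18.9
ee_pos: [0.5168, 0.2369, 0.2068]
tcp_rot: [-0.696, 0.718, -0.001, 0.004]
ft_force: [-4.4, 0.4, 9.7]
finger_gap: 0.0003
```

{"fn": "arm_command", "kwargs": {"deltas": [[[-0.3,0,-2],0],[[-0.4,0,-5],0],[[-0.2,0,-8.5],0],[[0,0,-12],0],[[0.2,0,-15],0],[[0.2,0,-16],0],[[0.2,0,-16],0],[[0.2,0,-16],0]]}}

```text
time: 19.9
ee_pos: [0.5155, 0.2341, 0.3654]
tcp_rot: [-0.696, 0.718, -0.001, 0.003]
ft_force: [0.2, -0.4, -0.7]
finger_gap: 0.0
```

```bash
cat >> h.py <<'E'
def check(tag):
    O=np.array((.5150,.0607));d=load('scene'+tag);W=cloud(d)
    v,u=np.mgrid[:480,:640];m=masks(d,W)['blue']&(v<275)&(u>250)&(u<310)
    p=W[m&(W[...,2]>.085)];print('plate top z p90,med',np.percentile(p[:,2],[90,50]).round(4),len(p))
    r=masks(d,W)['red']&(u>280)&(u<380);print('red med',np.median(W[r],0).round(4),r.sum())
E
python3 -c "
from h import *
check('0');check('11');check('12');snap('13',('scene',));check('13')
"
```

```text
plate top z p90,med [0.1383 0.1367] 470
red med [0.5275 0.222  0.3338] 637
plate top z p90,med [0.1381 0.1366] 527
red med [0.5275 0.2223 0.3336] 638
plate top z p90,med [0.1264 0.1249] 598
red med [0.5338 0.2302 0.2037] 455
{'time': 19.95, 'qpos': [0.3091, 0.296, 1.5091, 0.0014, 1.3312, 1.9108], 'ee_pos': [0.5155, 0.2342, 0.3654], 'tcp_rot': [-0.696, 0.7181, -0.0005, 0.0027], 'ft_force': [-0.1151, 0.4532, -0.0991], 'finger_gap': 0.0003}
plate top z p90,med [0.1281 0.1264] 594
red med [0.5273 0.222  0.3338] 637
```

View pics/scene13.png

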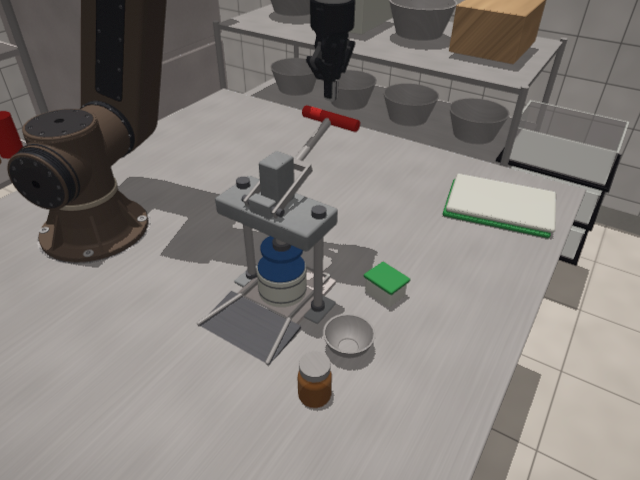

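{"fn": "arm_command", "kwargs": {"deltas": [[[0,0,2],0],[[0,0,4],0],[[-0.4,0,6.5],0],[[-0.6,0,9],0],[[-0.7,0,11.5],0],[[-0.5,0,13.7],0],[[-0.3,0,15.3],0],[[-0.3,0,15.9],0],[[-0.3,0,16],0],[[-0.3,0,16],0]]}}

```text
time: 21.2
ee_pos: [0.5167, 0.2376, 0.2057]
tcp_rot: [-0.696, 0.718, -0.001, 0.003]
ft_force: [-0.9, -2.2, 9.7]
finger_gap: -0.0002
```

{"fn": "arm_command", "kwargs": {"deltas": [[[-0.3,0,-2],0],[[-0.4,0,-5],0],[[-0.2,0,-8.5],0],[[0,0,-12],0],[[0.2,0,-15],0],[[0.3,0,-16],0],[[0.3,0,-16],0],[[0.3,0,-16],0]]}}

```text
time: 22.2
ee_pos: [0.5154, 0.2341, 0.3641]
tcp_rot: [-0.696, 0.718, -0.0, 0.002]
ft_force: [-0.6, -0.1, -0.1]
finger_gap: 0.0001
```

```bash
python3 -c "
from h import *
snap('14',('scene',));check('14');lid('14')
"
```

```text
{'time': 22.25, 'qpos': [0.3092, 0.2972, 1.5105, 0.0011, 1.33, 1.9108], 'ee_pos': [0.5154, 0.2341, 0.3642], 'tcp_rot': [-0.696, 0.718, -0.0004, 0.0019], 'ft_force': [-0.4595, 0.3413, -0.1635], 'finger_gap': -0.0}
plate top z p90,med [0.1143 0.1127] 666
red med [0.527  0.2221 0.3338] 638Traceback (most recent call last):
  File "<string>", line 3, in <module>
    snap('14',('scene',));check('14');lid('14')
                                      ~~~^^^^^^
  File "h.py", line 22, in lid
    d=load(n+tag);W=cloud(d);m=masks(d,W)["blue"]&(W[...,2]>.055)&(W[...,2]<.1)
  File "h.py", line 3, in load
    d=dict(np.load(n+".npz"));return d
           ~~~~~~~^^^^^^^^^^
    fid = stack.enter_context(open(os.fspath(file), "rb"))
                              ~~~~^^^^^^^^^^^^^^^^^^^^^^^
FileNotFoundError: [Errno 2] No such file or directory: 'top14.npz'
```

Plate came down another 14 mm (ram ≈0.032). Two more strokes.

{"fn": "arm_command", "kwargs": {"deltas": [[[0,0,2],0],[[0,0,4],0],[[-0.4,0,6.5],0],[[-0.6,0,9],0],[[-0.7,0,11.5],0],[[-0.5,0,13.7],0],[[-0.3,0,15.3],0],[[-0.3,0,15.8],0],[[-0.3,0,15.9],0],[[-0.3,0,15.9],0]]}}

```text
time: 23.5
ee_pos: [0.5165, 0.2374, 0.2055]
tcp_rot: [-0.696, 0.718, -0.001, 0.002]
ft_force: [0.2, -1.7, 9.8]
finger_gap: -0.0002
```

{"fn": "arm_command", "kwargs": {"deltas": [[[-0.3,0,-2],0],[[-0.4,0,-5],0],[[-0.2,0,-8.5],0],[[0,0,-12],0],[[0.2,0,-15],0],[[0.3,0,-16],0],[[0.3,0,-16],0],[[0.3,0,-16],0]]}}

```text
time: 24.5
ee_pos: [0.5154, 0.234, 0.3639]
tcp_rot: [-0.696, 0.718, -0.0, 0.001]
ft_force: [0.3, -0.3, 0.8]
finger_gap: 0.0
```

```bash
python3 -c "
from h import *
snap('15',('scene',));check('15')
"
```

```text
{'time': 24.55, 'qpos': [0.3092, 0.2978, 1.5103, 0.0008, 1.331, 1.9108], 'ee_pos': [0.5154, 0.234, 0.364], 'tcp_rot': [-0.6961, 0.718, -0.0002, 0.0013], 'ft_force': [-0.4679, -1.3967, -0.3144], 'finger_gap': -0.0005}
plate top z p90,med [0.1011 0.0995] 731
red med [0.5276 0.2225 0.3339] 637
```

{"fn": "arm_command", "kwargs": {"deltas": [[[0,0,2],0],[[0,0,4],0],[[-0.4,0,6.5],0],[[-0.6,0,9],0],[[-0.7,0,11.5],0],[[-0.5,0,13.7],0],[[-0.3,0,15.3],0],[[-0.3,0,15.8],0],[[-0.3,0,15.9],0],[[-0.3,0,15.9],0]]}}

```text
time: 25.8
ee_pos: [0.5164, 0.2374, 0.2055]
tcp_rot: [-0.696, 0.718, -0.001, 0.002]
ft_force: [-0.6, -1.6, 11.8]
finger_gap: 0.0001
```

{"fn": "arm_command", "kwargs": {"deltas": [[[-0.3,0,-2],0],[[-0.4,0,-5],0],[[-0.2,0,-8.5],0],[[0,0,-12],0],[[0.2,0,-15],0],[[0.3,0,-16],0],[[0.3,0,-16],0],[[0.3,0,-16],0]]}}

```text
time: 26.8
ee_pos: [0.5154, 0.2341, 0.3639]
tcp_rot: [-0.696, 0.718, -0.0, 0.001]
ft_force: [-0.5, 0.0, -0.4]
finger_gap: -0.0001
```

```bash
python3 -c "
from h import *
snap('16',('scene','top'));check('16')
cv2.imwrite('pics/c16.png',cv2.resize(cv2.imread('pics/scene16.png')[90:350,170:400],None,fx=2.3,fy=2.3,interpolation=2))
"
```

```text
{'time': 26.9, 'qpos': [0.3093, 0.2979, 1.5094, 0.0006, 1.332, 1.9108], 'ee_pos': [0.5155, 0.2341, 0.3642], 'tcp_rot': [-0.6961, 0.7179, -0.0002, 0.0011], 'ft_force': [0.8275, -0.4544, -0.5666], 'finger_gap': -0.0001}
plate top z p90,med [0.09   0.0882] 616
red med [0.527  0.2221 0.3337] 636
```

View pics/c16.png

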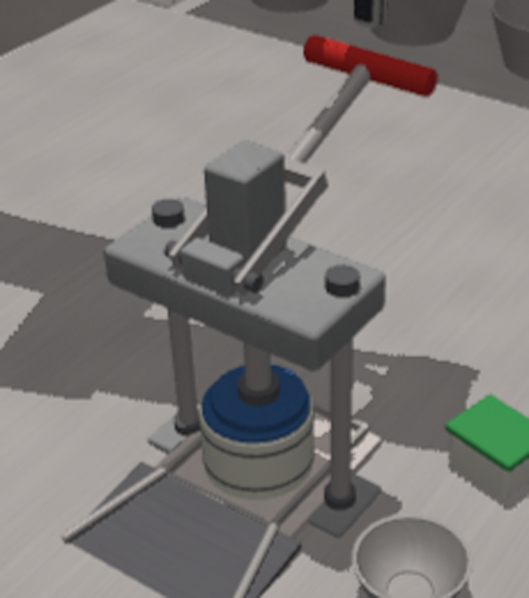

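{"fn": "arm_command", "kwargs": {"deltas": [[[0,0,2],0],[[0,0,4],0],[[-0.4,0,6.5],0],[[-0.6,0,9],0],[[-0.7,0,11.5],0],[[-0.5,0,13.7],0],[[-0.3,0,15.3],0],[[-0.3,0,15.8],0],[[-0.3,0,15.9],0],[[-0.3,0,15.9],0]]}}

```text
time: 28.15
ee_pos: [0.5163, 0.2373, 0.2059]
tcp_rot: [-0.696, 0.718, -0.001, 0.002]
ft_force: [-1.3, -2.0, 11.2]
finger_gap: -0.0004
```

{"fn": "arm_command", "kwargs": {"deltas": [[[-0.3,0,-2],0],[[-0.4,0,-5],0],[[-0.2,0,-8.5],0],[[0,0,-12],0],[[0.2,0,-16],0],[[0.3,0,-20],0],[[0.3,0,-23],0],[[0.3,0,-25],0],[[0.3,0,-25],0],[[0.3,0,-25],0]]}}

```text
time: 29.4
ee_pos: [0.5152, 0.2339, 0.4544]
tcp_rot: [-0.696, 0.718, -0.0, 0.001]
ft_force: [-0.1, -0.6, 0.4]
finger_gap: 0.0005
```

{"fn": "arm_command", "kwargs": {"deltas": [[[0,0,0],0],[[0,0,0],0],[[0,0,0],0],[[0,0,0],0]]}}

```text
time: 29.9
ee_pos: [0.5153, 0.2339, 0.4544]
tcp_rot: [-0.696, 0.718, -0.0, 0.001]
ft_force: [0.3, 0.6, 0.5]
finger_gap: -0.0
```

```bash
python3 -c "
from h import *
snap('17',('scene','top'));check('17')
a,b=cv2.imread('pics/top0.png'),cv2.imread('pics/top17.png')
"
```

```text
{'time': 30.0, 'qpos': [0.3092, 0.2616, 1.3354, 0.0005, 1.5426, 1.9108], 'ee_pos': [0.5152, 0.2339, 0.4545], 'tcp_rot': [-0.6961, 0.7179, -0.0002, 0.001], 'ft_force': [0.811, 0.6628, 0.8141], 'finger_gap': -0.0}
plate top z p90,med [0.0901 0.0885] 624
red med [0.5275 0.222  0.3338] 634
```

View pics/scene17.png

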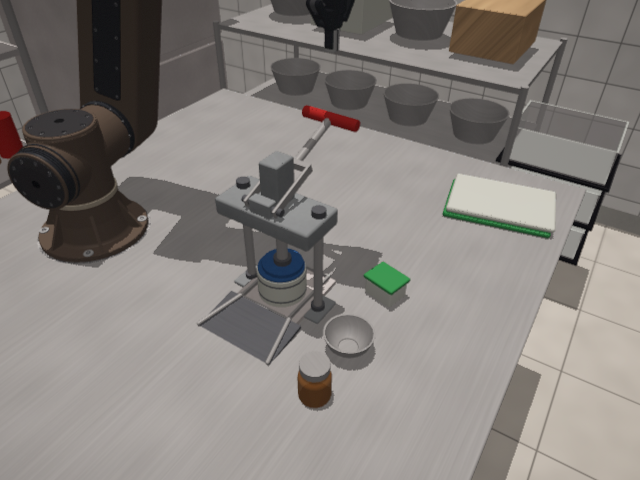

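View pics/top17.png

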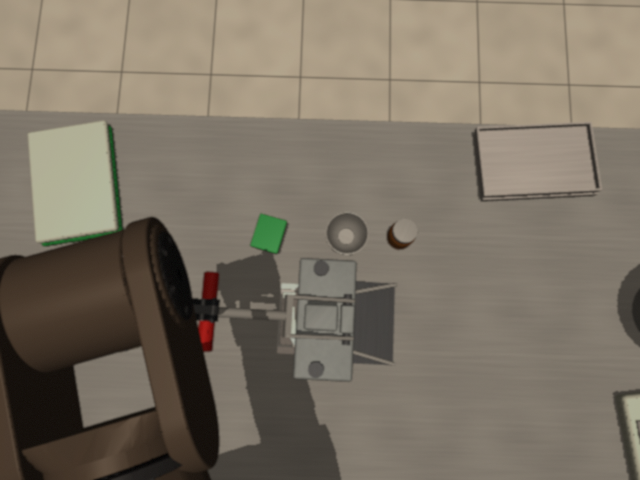

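The plate sits on the lid around (281,262) in the scene view. The lever is up at (331,118), and the tub, bowl and jar stand where they did at the start. The gripper is clear of everything, so I am handing the job in.

```bash
python3 -c "
from workcell import manip
print(manip.job_done())"
```

```text
the job is handed in; nothing more can be done
None
```

The mould is seated flat in the press tray under the plate, the plate is down on its lid, and I handed the job in at about 30 s of the 72 s.

**Moving the mould:** I cradled it between the open fingers to line it up with the ramp and push it partway up. I then pushed it over the lip with the outside of one finger.

**Where I departed from the instructions:**
- The moves could not lean the tool back, so the wrist came within a few millimetres of the press head.
- The last 20–30 mm was pushed with the finger's knuckle, somewhat above half height.
- The last few millimetres came from one short, quick nudge. It ran about 2 mm past its target, and I saw no sign of the wrist touching the head.
- While crossing the lip, the gripper pressed briefly on the mould's lid, with up to 24 N on the wrist sensor. I raised the tool before going on.

**Pumping the lever:** I gave four full strokes and one spare. The first four lowered the plate by about 10, 14, 13 and 11 mm, and the fifth moved nothing.

**Last checks:**

| Check | Result |
|---|---|
| Mould centre, before pumping | About (-1, -2.5) mm from bed centre, lid tilt about 0 |
| Plate | Top about 90 mm above the table, so its underside is at about 80 mm, on the lid |
| Lever | Back at its starting height |
| Tub, bowl and jar | Look unmoved in the camera images |
| Gripper | About 11 cm above the lever bar, touching nothing |

The top and scene cameras disagree by about 4 mm, and only the scene camera could see the seated mould. Its position is therefore good to about 2–3 mm.

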